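Load the drilling jig

ROBOT

A 6-joint arm with a two-finger parallel gripper is mounted at the origin on the work surface. World frame = base frame: x ahead of the robot, y to its left, z up, the work surface at z = 0. Lengths are in mm, angles in rad, forces in N, time in s.
With the tool pointing down it reaches from about 350 to 975 mm from the base axis. Payload 7.1 kg.
Tool frame: the origin (TCP) lies midway between the tips of the shut fingers; the grasp point (between the pads) lies 19 mm behind it; z points along the fingers, x is the direction in which the jaws open and shut, and the axes are right-handed (so a half turn about z gives the same grasp; the last joint's range is limited). The gripper opens to 88 mm and grips with 3 to 60 N. Pads are 20 mm wide; open, the fingers measure 115 mm over their backs; the gripper's body (75 mm by 178 mm) begins 61 mm behind the grasp point.
Start: joints at [1.279, 0.423, 1.63, -0, 1.089, -0.019], TCP at [168.361, 601.88, 195.775] pointing down, gripper open.
Joint ranges: [-3, 3], [-0.9, 2.11], [0.09, 2.58], [-1.31, 4.45], [0.11, 2.69], [-2.54, 2.54]. Speed limits (rad/s): [2.39, 2.39, 3.01, 3.14, 3.14, 3.14].

INTERFACE

Orientations are given as a rotation vector (axis times angle).
In Python, from workcell import telemetry, imaging, ticket gives the robot as it stands.
- The arm moves only by the tool jog_arm, never from a script. Its arguments are lists of equal length, an entry for each row: "travel": the shift along the world's x, y, z in units of 400 mm (1.0 is 400 mm), a list of three; "dr": the turn, a rotation vector about the world's x, y, z in units of 90 degrees (1.0 is 90 degrees), a list of three. In form: {"travel": [[tx, ty, tz], ...], "dr": [[wx, wy, wz], ...]}. A call has exactly 10 rows; each row is the pose to reach, as a shift and turn from the pose measured when the call began; what a row does not reach only later rows make up. A row lasts 1/10 s, in which the tool goes at most 50 mm and 8.59 degrees, less where a joint would pass 70% of its speed; a pose out of reach is approached as far as the arm can. A call with a number of a shift or a turn outside -1 to 1 is refused whole. A call with a gripper value outside its range is refused whole. "hand" is the opening, from -1 (shut) to 1 (fully open), set as the call begins (left out, the last holds). The fingers move at their own pace and stop on an object; the grip force is fixed at half the most. Time passes only in rows, so rows that repeat a pose let the fingers close, or fill a call up. It gives the time, the measured TCP pose, the force and the opening at its end, in the units of the state.
- telemetry.get_obs(): the state, without advancing time (a new reading comes with each control period).
- imaging.get_image(name): name is "scene" or "side" or "wrist"; returns a dict with "pixels" (384x512x3 uint8, red, green, blue), "range_z" (384x512 float32, mm along the optical axis (not along the pixel's ray), 0 where there is no reading), "fx", "fy", "cx", "cy" (pixels), "k1" (the pictures are not rectified: a ray, as slopes to the right and down, at radius r is drawn at 1 + k1 r^2 times it, then the intrinsics apply), "extrinsics" (4x4, takes a point from world to camera coordinates). Camera axes: x right, y down, z forward; pixel columns grow to the right and rows downward; lengths in mm; the calibration is good to about 2 mm. A picture is of the moment at which its call begins.
- ticket.close_job(): hands the job in, once; it reports no verdict.
The state is a dict: "t": time; "qpos": joint angles; "qvel": joint speeds; "joint_torque": joint torques, N m; "ee_pos": TCP position; "orientation": TCP orientation; "ft_force": force on the tool from outside, world axes, zero at the start; "moment": the same for the moment, N m; "width": finger opening in mm.
Only numpy, scipy, OpenCV 4.12 (cv2) and the standard library are available. Lean on these libraries where they do the work, as an engineer would, in place of code of your own. Each camera call takes 0.05 s, during which the arm holds its last target. There are 200 camera calls.

TASK

Load the aluminium blank into the blue drilling jig and lock it: swing the red-handled latch clear of the mouth, slide the blank flat along the bench, lengthways, into the channel under the bushing plate until it is fully home against the end stop, then swing the latch completely shut behind it. Never lift the blank off the bench, and leave the oil bottle, the tin, the V-block and the cordless drill where they stand.

Things in the scene. Friction and masses are not known exactly. Their poses are not given: they have to be found in the camera images.
- jig: Blue steel drilling jig, fixed on the bench by magnet feet. Origin: on the bench, middle of the channel's mouth; x points into the channel, y left looking in. Channel 103 mm wide (floor = bench) between rails 20 mm thick, 24 high, x 25 to 175, flaring to 124 mm apart at x = -1. Blank home: its centre at x = 75 mm, tail edge at x = 0. Orange feet at x 110 to 160, |y| 71 to 108, 44 mm high.
- jig_stop (a point): Middle of the end stop's face, on the bench, at x = 150 mm in the jig's frame (axes as the jig's). The stop is 24 mm high; a blank that is home touches it with its leading edge.
- jig_bridge (a point): Centre of the top of the steel bushing plate that bridges the rails, 30 mm above the bench, at x = 86 mm in the jig's frame. It spans x = 60 to 112 mm; its underside is 15.5 mm above the bench; four brass bushes stand to 34 mm.
- latch (a joint): Angle of the swing latch (rad). 0 = shut on its stop: the bar lies straight across the mouth, 3 mm clear of the tail of a blank that is home. It grows as the bar swings outwards from the mouth (anticlockwise from above) to the other stop at 2.6. Below about 1.7 it is in the blank's way. It starts between 0 and 1.2, stays where it is left; stiff hinge, 0.12 N m.
- latch_pivot (a point): Top of the latch's pivot, 33 mm above the bench, at x = -9, y = -82 mm in the jig's frame, on a lug (x -17 to 40, y -92 to -72 mm, 22 mm high). The steel latch bar is 12 mm wide, reaches 96 mm from the pivot axis, from 5 to 21 mm above the bench; shut, it points along the jig's +y.
- latch_post (a point): Centre of the top of the red handle post on the latch bar: upright, round, 14 mm in diameter, 80 mm from the pivot axis, rising from the bar (21 mm above the bench) to 71 mm. Grip it from above or push it from either side.
- blank: The aluminium blank, a plain flat plate 150 mm (its x) by 100 mm (its y) by 12 mm thick, about 0.5 kg, lying flat on the bench. Origin: centre of its underside. Either end may go in first. It is too wide to grip across; it is pushed by its edges.
- oil: Yellow cutting-oil bottle with a black cap and a pale label, 60 mm in diameter, 150 mm tall, standing loose on the bench; origin at the centre of its foot. Bystander.
- tin: Green tin, 74 mm in diameter, 65 mm tall, standing loose on the bench; origin at the centre of its foot. Bystander.
- vblock: Steel V-block, 70 mm (x) by 56 mm (y), 48 mm tall, standing loose on the bench; origin at the centre of its foot. Bystander.
- drill: Orange and black cordless drill standing on its battery, 116 by 79 mm at the foot, 188 mm tall; its chuck points along its own -x and reaches 98 mm from the origin, its motor 78 mm the other way. Origin: centre of the battery's underside. Bystander.
Things that resemble listed ones, but are neither listed nor needed, are in the scene too. Of the things that look like the blank, take the one that is farthest from the robot's base at the start.

How it is judged (in metres and radians):
On the way:
1. the blank is slid fully home in the jig's channel (x of blank in the frame of jig above 0.0725 m and y of blank in the frame of jig between -0.004 and 0.004 m and angle between the x axis of blank and the x axis of jig, either way round below 0.035 rad and value of joint latch above 0.3 rad), for 0.2 s.
At the end, for the whole second after the job is handed in: The blank lies flat in the channel under the bushing plate, at rest, within 2.5 mm of the end stop, square in the channel, and the latch is shut behind it to within 0.06 rad; the latch was shut only after the blank was home (x of blank in the frame of jig above 0.0725 m and y of blank in the frame of jig between -0.004 and 0.004 m and angle between the x axis of blank and the x axis of jig, either way round below 0.035 rad and height (world z) of blank below 0.003 m and value of joint latch below 0.06 rad and linear speed of blank below 0.01 m/s); the robot touches nothing.
It fails at once if the blank is lifted or tipped off the bench (height (world z) of blank above 0.012 m or angle between blank's own z axis and vertical above 0.15 rad).
It fails at once if the oil bottle is shoved more than 20 mm or knocked over (distance of oil from where it was at the start of the episode above 0.02 m or angle between oil's own z axis and vertical above 0.3 rad).
It fails at once if the tin is shoved more than 20 mm or knocked over (distance of tin from where it was at the start of the episode above 0.02 m or angle between tin's own z axis and vertical above 0.3 rad).
It fails at once if the V-block is shoved more than 20 mm or knocked over (distance of vblock from where it was at the start of the episode above 0.02 m or angle between vblock's own z axis and vertical above 0.3 rad).
It fails at once if the drill is shoved more than 20 mm or knocked over (distance of drill from where it was at the start of the episode above 0.02 m or angle between drill's own z axis and vertical above 0.3 rad).
It also fails if it takes over 72 s, if anything falls off the work surface, if the arm or the gripper's body presses on something with over 40 N, if the wrist force passes 120 N, or if a joint passes its speed limit or range.

## Working session

There is one attempt and no reset: what is moved stays moved. The work goes in short steps, Python scripts to look and compute and a tool call to move; the robot and the scene stay as the last step left them, time stands still between calls to the robot, and variables do not carry over. Pictures are saved under pics/ and viewed, about 8 in all and at most 12, crops included, and the job is handed in when it is done.

Besides the shell and the picture viewer there is one more tool, called after "Request:" as name(argument=value, ...), one argument or row to a line, values as JSON. jog_arm: Moves the arm, as the interface text tells. Its arguments: {"type":"object","properties":{"travel":{"type":"array"},"dr":{"type":"array"},"hand":{"type":"number"}},"required":["travel","dr"]}

```bash
mkdir -p pics; cat > h.py <<'E'
import numpy as np, cv2
from workcell import telemetry, imaging, ticket
def grab(n):
    im=imaging.get_image(n); np.savez('%s.npz'%n,**im); return im
def load(n): 
    d=np.load('%s.npz'%n); return {k:d[k] for k in d.files}
def rays(im,uv):
    uv=np.asarray(uv,float).reshape(-1,1,2)
    K=np.array([[im['fx'],0,im['cx']],[0,im['fy'],im['cy']],[0,0,1]],float)
    p=cv2.undistortPoints(uv,K,np.array([float(im['k1']),0,0,0]))[:,0]
    return np.c_[p,np.ones(len(p))]
def plane(im,uv,z):
    r=rays(im,uv);E=np.asarray(im['extrinsics'],float);R,t=E[:3,:3],E[:3,3]
    c=-R.T@t; d=r@R
    return c+d*((z-c[2])/d[:,2])[:,None]
def cloud(im):
    h,w=im['range_z'].shape; v,u=np.mgrid[:h,:w]
    r=rays(im,np.c_[u.ravel(),v.ravel()])*im['range_z'].reshape(-1,1)
    E=np.asarray(im['extrinsics'],float)
    P=(r-E[:3,3])@E[:3,:3]; P[im['range_z'].ravel()==0]=np.nan
    return P.reshape(h,w,3)
def save(im,name): cv2.imwrite('pics/'+name,cv2.cvtColor(np.asarray(im['pixels']),cv2.COLOR_RGB2BGR))
E
python3 - <<'E'
from h import *
ims=[grab(n) for n in('scene','side')]
a=np.hstack([i['pixels'] for i in ims])
for i,n in zip(ims,('scene','side')): save(i,n+'0.png'); print(n,i['extrinsics'],i['k1'],i['fx'])
print(telemetry.get_obs())
E
```

```text
scene [[-5.84360241e-02  9.98282841e-01  4.07438063e-03  9.03018655e+01]
 [ 6.17733275e-01  3.93654992e-02 -7.85401781e-01 -2.47049873e+02]
 [-7.84213511e-01 -4.33788769e-02 -6.18972892e-01  1.35350795e+03]
 [ 0.00000000e+00  0.00000000e+00  0.00000000e+00  1.00000000e+00]] -0.007956859610634526 365.8576826969716
side [[ 9.82122550e-01 -1.88038590e-01 -8.76274502e-03 -5.21684482e+02]
 [-1.25122180e-01 -6.17316256e-01 -7.76701410e-01  9.88001147e+01]
 [ 1.40640453e-01  7.63912383e-01 -6.29808013e-01  1.15769902e+03]
 [ 0.00000000e+00  0.00000000e+00  0.00000000e+00  1.00000000e+00]] -0.10483854677516175 487.05935677963436
{'t': 0.1, 'qpos': array([ 1.27895754e+00,  4.23766170e-01,  1.63059249e+00, -9.42570974e-06,
        1.08861489e+00, -1.90183353e-02]), 'qvel': array([ 4.93649280e-05, -6.61684246e-04, -2.40352084e-03, -5.24012632e-05,
        1.85642162e-03, -3.08138737e-04]), 'joint_torque': array([ 7.44636272e-04, -5.45610738e+01, -2.74324411e+01,  6.45767804e-02,
        1.88392564e-02,  2.50425344e-06]), 'ee_pos': array([168.24019357, 601.37407899, 195.08665463]), 'orientation': array([ 2.50223588e+00,  1.89822649e+00, -1.74455709e-03]), 'ft_force': array([0.72793438, 1.02023899, 0.2061435 ]), 'moment': array([ 0.00617324,  0.01882639, -0.01356766]), 'width': 87.70725492301442}
```

View pics/scene0.png

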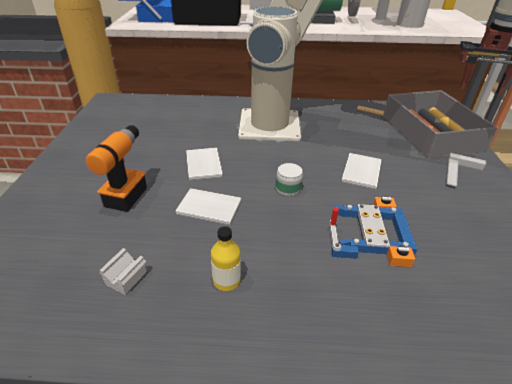

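View pics/side0.png

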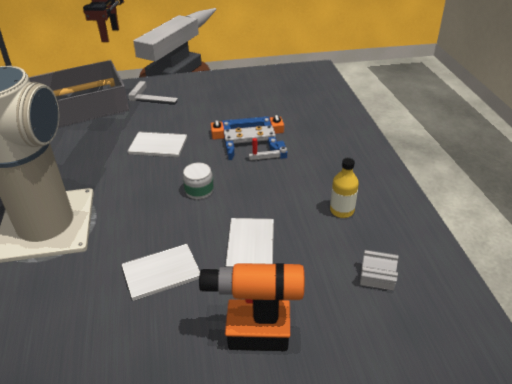

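Scene view: three white plates at (204,163), (208,206) and (362,170). The jig is at about (375,230) with its mouth facing left, its red post at (334,215) and its pivot at about (346,250). The tin is at (289,180), the oil at (226,260), the V-block at (124,271) and the drill at (118,170). The side view agrees.

```bash
cat > m.py <<'E'
from h import *
def blank(im,P,box=None):
    hsv=cv2.cvtColor(im['pixels'],cv2.COLOR_RGB2HSV)
    m=((hsv[...,1]<50)&(hsv[...,2]>150)&(P[...,2]>5)&(P[...,2]<20)&(P[...,0]>150)&(P[...,0]<1000)).astype(np.uint8)
    cs,_=cv2.findContours(m,cv2.RETR_EXTERNAL,cv2.CHAIN_APPROX_NONE)
    for c in cs:
        if cv2.contourArea(c)<250: continue
        w=plane(im,c[:,0],12)[:,:2].astype(np.float32)
        r=cv2.minAreaRect(w); print('  plate',np.round(r[0],1),np.round(r[1],1),round(r[2],2),'dist',round(np.hypot(*r[0])), 'px',c[:,0].mean(0).round())
def blob(im,P,lo,hi,zr,name):
    hsv=cv2.cvtColor(im['pixels'],cv2.COLOR_RGB2HSV)
    m=(cv2.inRange(hsv,lo,hi)>0)&(P[...,2]>zr[0])&(P[...,2]<zr[1])&(P[...,0]>150)&(P[...,0]<1000)&(abs(P[...,1])<800)
    n,l,s,c=cv2.connectedComponentsWithStats(m.astype(np.uint8))
    for i in range(1,n):
        if s[i,4]>12:
            Q=P[l==i]; print('  ',name,c[i].round(),s[i,4],'med',np.median(Q,0).round(1),'min',np.percentile(Q,2,axis=0).round(),'max',np.percentile(Q,98,axis=0).round())
if __name__=='__main__':
    for n in('scene','side'):
        im=load(n);P=cloud(im);print(n)
        blank(im,P)
        blob(im,P,(0,120,60),(4,255,255),(25,90),'red')
        blob(im,P,(100,100,40),(125,255,255),(19,30),'blue')
        blob(im,P,(5,150,120),(18,255,255),(40,50),'feet')
        blob(im,P,(60,60,20),(95,255,255),(10,80),'tin')
        blob(im,P,(20,150,60),(32,255,255),(35,150),'oil')
        blob(im,P,(5,150,100),(18,255,255),(60,190),'drill')
        blob(im,P,(0,0,90),(180,60,255),(26,34),'plate')
        blob(im,P,(0,0,60),(180,60,255),(40,60),'vb')
E
python3 m.py
```

```text
scene
  plate [ 484.3 -158.8] [151.  106.2] 77.34 dist 510 px [209. 205.]
  plate [288.5 282.2] [ 99.6 157.4] 72.26 dist 404 px [362. 169.]
  plate [ 282.7 -202.8] [158.2  99.4] 13.44 dist 348 px [203. 163.]
   red [334. 216.] 83 med [551.8 157.7  51. ] min [545. 152.  28.] max [555. 164.  70.]
   blue [347. 208.] 88 med [487.6 202.6  22.3] min [476. 174.  19.] max [496. 229.  25.]
   blue [401. 228.] 506 med [554.2 328.2  22.6] min [483. 287.  20.] max [619. 343.  25.]
   blue [352. 245.] 250 med [618.4 192.7  21.6] min [600. 166.  19.] max [638. 226.  25.]
   tin [288. 187.] 188 med [414.3  53.3  24.5] min [394.  21.  12.] max [420.  90.  37.]
   oil [225. 254.] 691 med [735.3 -85.9  99.9] min [ 715. -113.   74.] max [748. -61. 129.]
   drill [118. 143.] 468 med [ 454.3 -374.8  177.5] min [ 421. -407.  144.] max [ 485. -360.  188.]
   drill [100. 161.] 595 med [ 525.1 -399.9  167.5] min [ 497. -432.  133.] max [ 533. -378.  187.]
   plate [454. 147.] 102 med [170.  596.5  29.9] min [151. 512.  26.] max [193. 677.  34.]
   plate [373. 226.] 714 med [555.9 254.3  28.9] min [480. 229.
[... 2424 characters left out ...]
687. -120.   26.] max [742. -92.  34.]
   plate [379. 264.] 184 med [ 728.7 -299.4   30. ] min [ 699. -315.   26.] max [ 761. -283.   34.]
   plate [380. 279.] 55 med [ 717.2 -335.1   28.5] min [ 685. -349.   26.] max [ 744. -321.   34.]
   vb [120.  98.] 80 med [171.6 506.6  49.4] min [151. 500.  40.] max [192. 514.  60.]
   vb [198. 181.] 228 med [380.   26.7  51.5] min [347.  17.  41.] max [415.  54.  60.]
   vb [343. 201.] 163 med [ 706.8 -114.1   49.9] min [ 688. -120.   41.] max [741. -85.  59.]
   vb [381. 255.] 177 med [ 733.8 -288.6   45.8] min [ 704. -304.   40.] max [ 765. -273.   50.]
   vb [380. 273.] 218 med [ 717.5 -333.9   46. ] min [ 684. -347.   40.] max [ 746. -317.   49.]
```

```bash
python3 - <<'E'
from h import *
im=load('scene'); b=im['pixels'][190:280,310:430]
im2=load('side'); c=im2['pixels'][100:175,200:300]
r=lambda x:cv2.resize(x,(800,300*0+ (295)),interpolation=cv2.INTER_CUBIC)
o=np.vstack([cv2.resize(b,(400*1,300)),cv2.resize(c,(400,300))])
cv2.imwrite('pics/jig.png',o[...,::-1])
E
```

```text
(no output)
```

View pics/jig.png

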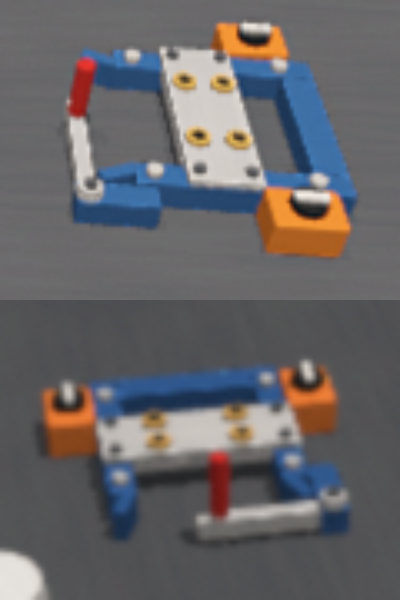

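The target blank is the plate at (481,-159), farthest at about 505 mm, with its long axis at about 77.7°. The jig is near (546,168), heading about 87°, and the latch is near shut. I'm moving above the latch for a wrist view.

Request:
jog_arm(
  travel=[
    [0.075,-0.09,0],
    [0.15,-0.18,0],
    [0.225,-0.27,0],
    [0.3,-0.36,0],
    [0.375,-0.45,0],
    [0.45,-0.54,0],
    [0.525,-0.63,0],
    [0.6,-0.72,0],
    [0.675,-0.81,0],
    [0.75,-0.9,0],
  ],
  dr=[
    [0,0,-0.09],
    [0,0,-0.18],
    [0,0,-0.27],
    [0,0,-0.36],
    [0,0,-0.45],
    [0,0,-0.54],
    [0,0,-0.63],
    [0,0,-0.72],
    [0,0,-0.81],
    [0,0,-0.9],
  ],
)

```text
t: 1.1
ee_pos: [469.0, 239.6, 195.0]
orientation: [3.136, -0.191, -0.003]
ft_force: [0.6, 1.5, 0.1]
width: 87.7
```

Request:
jog_arm(
  travel=[
    [0.02,-0.02,0.01],
    [0.04,-0.04,0.02],
    [0.06,-0.06,0.03],
    [0.08,-0.08,0.04],
    [0.1,-0.1,0.05],
    [0.12,-0.12,0.06],
    [0.14,-0.14,0.07],
    [0.14,-0.16,0.08],
    [0.14,-0.18,0.09],
    [0.14,-0.18,0.1],
  ],
  dr=[
    [0,0,-0.09],
    [0,0,-0.18],
    [0,0,-0.27],
    [0,0,-0.36],
    [0,0,-0.45],
    [0,0,-0.54],
    [0,0,-0.63],
    [0,0,-0.72],
    [0,0,-0.81],
    [0,0,-0.9],
  ],
  hand=-0.4,
)

```text
t: 2.1
ee_pos: [524.7, 166.7, 234.7]
orientation: [-2.253, 2.189, 0.003]
ft_force: [0.2, 0.0, 0.3]
width: 26.6
```

```bash
python3 - <<'E'
from h import *
im=grab('wrist'); save(im,'w1.png'); P=cloud(im)
o=telemetry.get_obs(); print(o['t'],o['ee_pos'],o['qpos'],o['width'],o['orientation'])
import m
m.blob(im,P,(0,120,60),(4,255,255),(25,90),'red')
m.blob(im,P,(100,100,40),(125,255,255),(19,30),'blue')
m.blob(im,P,(0,0,90),(180,60,255),(26,34),'plate')
print(im['extrinsics'])
E
```

```text
2.15 [525.05325032 167.15794662 235.37657258] [2.85659879e-01 2.69037523e-01 1.75828653e+00 1.75129017e-03
 1.11388485e+00 1.83369992e+00] 26.318290020106836 [-2.24493556e+00  2.19611763e+00  1.85791125e-03]
   red [258. 162.] 105 med [548.1 159.   70.1] min [540. 153.  33.] max [553. 165.  72.]
   blue [236. 109.] 799 med [617.  190.9  22.4] min [598. 165.  20.] max [636. 223.  25.]
   blue [149. 149.] 2056 med [558.7 325.8  23.4] min [483. 284.  21.] max [620. 343.  25.]
   blue [227. 198.] 338 med [484.6 202.4  23.5] min [475. 173.  21.] max [494. 230.  25.]
   plate [426.  48.] 165 med [704.6 -64.3  30.1] min [687. -89.  26.] max [738. -59.  34.]
   plate [261. 103.] 118 med [626.1 156.9  28.8] min [618. 150.  27.] max [634. 164.  33.]
   plate [193. 154.] 2905 med [552.  253.6  29.5] min [479. 228.  28.] max [617. 279.  33.]
   plate [149. 111.] 48 med [611.4 315.5  28.3] min [606. 311.  27.] max [616. 320.  30.]
   plate [227. 116.] 45 med [607.1 204.4  28.6] min [603. 200.  27.] max [613. 209.  30.]
   plate [151. 195.] 41 med [488.1 320.   28.6] min [483. 315.  27.] max [493. 325.  30.]
   plate [224. 199.] 41 med [484.7 208.4  28.7] min [480. 204.  27.] max [489. 214.  30.]
[[ 2.90256851e-02 -9.99578569e-01 -4.40865580e-04  1.51421534e+02]
 [-9.67758833e-01 -2.82120985e-02  2.50293663e-01  4.72128724e+02]
 [-2.50200620e-01 -6.83829350e-03 -9.68169865e-01  5.58999170e+02]
 [ 0.00000000e+00  0.00000000e+00  0.00000000e+00  1.00000000e+00]]
```

View pics/w1.png

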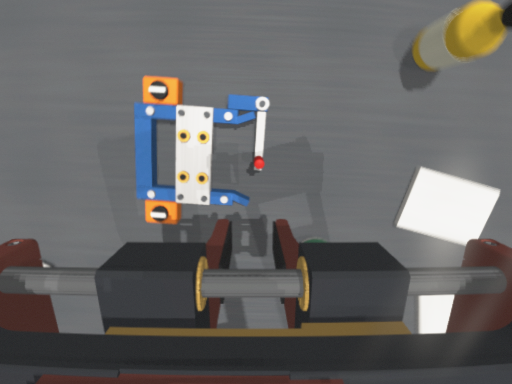

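Wrist view: the post is at (258,162), the pivot at (262,103), the bridge centred at (194,155) and the blank at (447,205). Jig pose: origin (544.5,167.6), heading 88°. The pivot prediction matches to about 1 mm, and the latch is at about 0 rad. Next I descend with the jaws straddling the post.

Request:
jog_arm(
  travel=[
    [0.03,-0.01,0],
    [0.055,-0.021,0],
    [0.055,-0.021,-0.06],
    [0.055,-0.021,-0.13],
    [0.055,-0.021,-0.2],
    [0.055,-0.021,-0.27],
    [0.055,-0.021,-0.34],
    [0.055,-0.021,-0.41],
    [0.055,-0.021,-0.47],
    [0.055,-0.021,-0.5],
  ],
  dr=[
    [0,0,0],
    [0,0,-0.03],
    [0,0,-0.03],
    [0,0,-0.03],
    [0,0,-0.03],
    [0,0,-0.03],
    [0,0,-0.03],
    [0,0,-0.03],
    [0,0,-0.03],
    [0,0,-0.03],
  ],
)

```text
t: 3.15
ee_pos: [546.3, 158.3, 32.8]
orientation: [2.195, -2.245, -0.004]
ft_force: [0.5, -0.3, 0.8]
width: 26.3
```

```bash
cat > arc.py <<'E'
from h import *
import sys
from scipy.spatial.transform import Rotation as R
# arc rows about pivot from current pose by total dphi
piv=np.array([626.2,156.3]); o=telemetry.get_obs(); p=o['ee_pos']
Rm=R.from_rotvec(o['orientation']).as_matrix(); print('heading',np.arctan2(Rm[1,0],Rm[0,0]),p,o['ft_force'],o['qpos'],o['t'])
v=p[:2]-piv; print('r',np.hypot(*v),'phi',np.arctan2(v[1],v[0])-np.deg2rad(178.0))
d=float(sys.argv[1]); T=[];W=[]
for i in range(1,11):
    a=d*i/10; w=np.array([[np.cos(a),-np.sin(a)],[np.sin(a),np.cos(a)]])@v*80/np.hypot(*v)+piv-p[:2]
    T.append([round(w[0]/400,3),round(w[1]/400,3),0]);W.append([0,0,round(a/(np.pi/2),3)])
print(T);print(W)
E
python3 arc.py 1.2
python3 - <<'E'
import m; from h import *
im=load('wrist'); m.blank(im,cloud(im))
E
```

```text
heading -1.592986645888699 [546.27909349 158.2899476   32.83184322] [ 0.48048074 -0.29811803  0.84727172] [0.26024212 0.57678024 1.84243092 0.0022151  0.72511349 1.85156794] 3.15
r 79.94567648977997 phi 0.010012766684144303
[[np.float64(0.001), np.float64(-0.024), 0], [np.float64(0.004), np.float64(-0.048), 0], [np.float64(0.011), np.float64(-0.071), 0], [np.float64(0.02), np.float64(-0.093), 0], [np.float64(0.032), np.float64(-0.114), 0], [np.float64(0.046), np.float64(-0.133), 0], [np.float64(0.063), np.float64(-0.151), 0], [np.float64(0.081), np.float64(-0.166), 0], [np.float64(0.101), np.float64(-0.179), 0], [np.float64(0.123), np.float64(-0.19), 0]]
[[0, 0, 0.076], [0, 0, 0.153], [0, 0, 0.229], [0, 0, 0.306], [0, 0, 0.382], [0, 0, 0.458], [0, 0, 0.535], [0, 0, 0.611], [0, 0, 0.688], [0, 0, 0.764]]
  plate [ 268.3 -177.1] [84.5 65.2] 2.61 dist 321 px [435. 313.]
  plate [ 478.7 -159.1] [150.6 100.3] 76.63 dist 504 px [447. 205.]
```

Request:
jog_arm(
  travel=[
    [0.001,-0.024,0],
    [0.004,-0.048,0],
    [0.011,-0.071,0],
    [0.02,-0.093,0],
    [0.032,-0.114,0],
    [0.046,-0.133,0],
    [0.063,-0.151,0],
    [0.081,-0.166,0],
    [0.101,-0.179,0],
    [0.123,-0.19,0],
  ],
  dr=[
    [0,0,0.076],
    [0,0,0.153],
    [0,0,0.229],
    [0,0,0.306],
    [0,0,0.382],
    [0,0,0.458],
    [0,0,0.535],
    [0,0,0.611],
    [0,0,0.688],
    [0,0,0.764],
  ],
)

```text
t: 4.15
ee_pos: [595.9, 82.1, 32.8]
orientation: [3.081, -0.602, -0.003]
ft_force: [-0.5, 1.8, -0.1]
width: 26.3
```

```bash
python3 arc.py 1.15 | sed 's/np.float64//g'
```

```text
heading -0.3857231037630861 [595.85232244  82.07480799  32.84981573] [-0.5045253   1.84122969 -0.08543415] [ 0.1182724   0.61143269  1.76737611 -0.00303334  0.76539372  0.50618365] 4.15
r 80.18952962432176 phi -5.065602894601454
[[(0.022), (-0.007), 0], [(0.044), (-0.012), 0], [(0.067), (-0.014), 0], [(0.09), (-0.014), 0], [(0.113), (-0.011), 0], [(0.135), (-0.005), 0], [(0.157), (0.003), 0], [(0.177), (0.013), 0], [(0.196), (0.026), 0], [(0.214), (0.041), 0]]
[[0, 0, 0.073], [0, 0, 0.146], [0, 0, 0.22], [0, 0, 0.293], [0, 0, 0.366], [0, 0, 0.439], [0, 0, 0.512], [0, 0, 0.586], [0, 0, 0.659], [0, 0, 0.732]]
```

Request:
jog_arm(
  travel=[
    [0.022,-0.007,0],
    [0.044,-0.012,0],
    [0.067,-0.014,0],
    [0.09,-0.014,0],
    [0.113,-0.011,0],
    [0.135,-0.005,0],
    [0.157,0.003,0],
    [0.177,0.013,0],
    [0.196,0.026,0],
    [0.214,0.041,0],
  ],
  dr=[
    [0,0,0.073],
    [0,0,0.146],
    [0,0,0.22],
    [0,0,0.293],
    [0,0,0.366],
    [0,0,0.439],
    [0,0,0.512],
    [0,0,0.586],
    [0,0,0.659],
    [0,0,0.732],
  ],
)

```text
t: 5.15
ee_pos: [681.9, 98.1, 32.8]
orientation: [2.908, 1.18, -0.001]
ft_force: [-2.0, -1.0, 0.3]
width: 26.4
```

```bash
python3 arc.py 0 | head -2; python3 - <<'E'
from h import *
o=telemetry.get_obs(); print(o['ee_pos'],o['ft_force'])
E
```

```text
heading 0.771002987286018 [681.88589697  98.0799856   32.82760576] [-2.00988766 -1.00799172  0.28429153] [ 0.1273603   0.70874653  1.55852841 -0.00474571  0.87415415 -0.640601  ] 5.15
r 80.56357240009137 phi -3.9143280245555157
[681.88589697  98.0799856   32.82760576] [-2.00988766 -1.00799172  0.28429153]
```

Request:
jog_arm(
  travel=[
    [0,0,0.11],
    [0,0,0.22],
    [0,0,0.33],
    [0,0,0.45],
    [-0.054,-0.085,0.45],
    [-0.107,-0.17,0.45],
    [-0.16,-0.255,0.45],
    [-0.213,-0.34,0.45],
    [-0.267,-0.425,0.45],
    [-0.32,-0.51,0.45],
  ],
  dr=[
    [0,0,0],
    [0,0,0],
    [0,0,0],
    [0,0,0],
    [0,0,-0.075],
    [0,0,-0.15],
    [0,0,-0.225],
    [0,0,-0.3],
    [0,0,-0.375],
    [0,0,-0.45],
  ],
  hand=0.6,
)

```text
t: 6.15
ee_pos: [553.4, -107.4, 213.3]
orientation: [3.137, 0.097, -0.002]
ft_force: [0.1, -0.8, -0.0]
width: 70.0
```

```bash
cat > st.py <<'E'
from h import *
from scipy.spatial.transform import Rotation as R
def st():
    o=telemetry.get_obs(); Rm=R.from_rotvec(o['orientation']).as_matrix()
    print('t',o['t'],'p',o['ee_pos'].round(1),'head',round(np.arctan2(Rm[1,0],Rm[0,0]),3),'F',o['ft_force'].round(1),'w',round(o['width'],1),'q',o['qpos'].round(2)); return o
if __name__=='__main__': st()
E
python3 - <<'E'
from st import *; import m
st(); im=grab('wrist'); P=cloud(im); save(im,'w2.png'); m.blank(im,P)
m.blob(im,P,(0,120,60),(4,255,255),(60,90),'red'); m.blob(im,P,(5,150,100),(18,255,255),(20,190),'drill')
E
```

```text
t 6.15 p [ 553.4 -107.4  213.3] head 0.062 F [ 0.1 -0.8 -0. ] w 70.0 q [-0.21  0.31  1.75 -0.    1.08 -0.27]
  plate [ 274.2 -199.2] [150.6  90. ] 12.63 dist 339 px [ 74. 219.]
  plate [ 478.2 -160.5] [149.2  98.5] 77.24 dist 504 px [201. 204.]
   red [372.  16.] 121 med [675.7  91.6  69.8] min [671.  88.  61.] max [682.  98.  72.]
   drill [172. 333.] 148 med [ 441.4 -357.6   57.1] min [ 426. -363.   54.] max [ 469. -351.   59.]
```

View pics/w2.png

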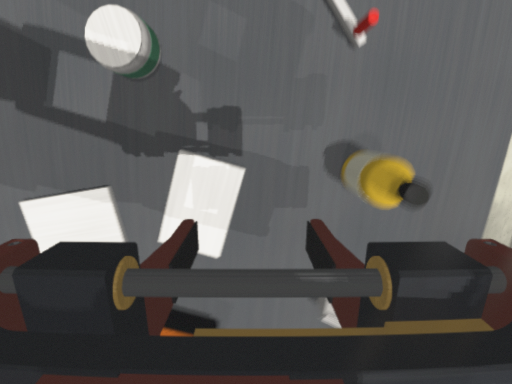

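Wrist view: the blank is at (201,204), the latch post is swung clear at (368,20), the tin is at (118,38), the oil at (385,182) and the drill battery at about (180,330). The blank is confirmed at (478.4,-159.8), 77°. I'm going behind its tail edge.

Request:
jog_arm(
  travel=[
    [-0.05,-0.08,0],
    [-0.1,-0.155,0],
    [-0.15,-0.23,0],
    [-0.2,-0.305,0],
    [-0.244,-0.375,-0.02],
    [-0.244,-0.375,-0.11],
    [-0.244,-0.375,-0.2],
    [-0.244,-0.375,-0.29],
    [-0.244,-0.375,-0.38],
    [-0.244,-0.375,-0.46],
  ],
  dr=[
    [0,0,-0.04],
    [0,0,-0.08],
    [0,0,-0.12],
    [0,0,-0.16],
    [0,0,-0.184],
    [0,0,-0.184],
    [0,0,-0.184],
    [0,0,-0.184],
    [0,0,-0.184],
    [0,0,-0.184],
  ],
)

```text
t: 7.2
ee_pos: [453.2, -261.5, 27.8]
orientation: [3.116, -0.364, -0.006]
ft_force: [0.6, -0.0, 0.6]
width: 70.4
```

```bash
python3 st.py
```

```text
t 7.2 p [ 453.2 -261.5   27.8] head -0.232 F [ 0.6 -0.   0.6] w 70.4 q [-0.54  0.54  1.95 -0.01  0.66 -0.3 ]
```

Request:
jog_arm(
  travel=[
    [0,0,-0.02],
    [0,0,-0.04],
    [0,0,-0.055],
    [0.002,0.01,-0.055],
    [0.004,0.02,-0.055],
    [0.006,0.03,-0.055],
    [0.009,0.04,-0.055],
    [0.011,0.05,-0.055],
    [0.013,0.06,-0.055],
    [0.016,0.07,-0.055],
  ],
  dr=[
    [0,0,0],
    [0,0,0],
    [0,0,0],
    [0,0,0],
    [0,0,0],
    [0,0,0],
    [0,0,0],
    [0,0,0],
    [0,0,0],
    [0,0,0],
  ],
)

```text
t: 8.2
ee_pos: [459.7, -233.1, 5.8]
orientation: [3.116, -0.363, -0.006]
ft_force: [0.3, 0.1, 0.0]
width: 70.1
```

```bash
python3 - <<'E'
from st import *; import m
st(); im=grab('wrist'); P=cloud(im); save(im,'w3.png'); m.blank(im,P)
for n in('scene','side'):
    print(n); im=grab(n); m.blank(im,cloud(im))
E
```

```text
t 8.2 p [ 459.7 -233.1    5.8] head -0.232 F [0.3 0.1 0. ] w 70.1 q [-0.49  0.57  1.97 -0.01  0.6  -0.25]
  plate [ 449.1 -216.9] [23.8 21. ] 76.75 dist 499 px [233. 206.]
  plate [ 301.8 -174.7] [67.9 51.9] 87.84 dist 349 px [ 29. 197.]
  plate [ 477.8 -162. ] [141.2  99.3] 77.11 dist 505 px [263.  97.]
scene
  plate [ 484.5 -158.5] [150.7 106.1] 77.53 dist 510 px [209. 207.]
  plate [288.7 282.1] [ 99.6 157.9] 72.27 dist 404 px [362. 170.]
  plate [ 275.6 -194.6] [148.8  86.9] 9.8 dist 337 px [208. 164.]
side
  plate [ 266.6 -208.4] [130.7 101.5] 13.3 dist 338 px [153. 278.]
  plate [ 467.6 -170.6] [43.1 74.7] 78.79 dist 498 px [247. 245.]
  plate [281.7 281.5] [ 99.9 152.2] 71.69 dist 398 px [158. 143.]
```

View pics/w3.png

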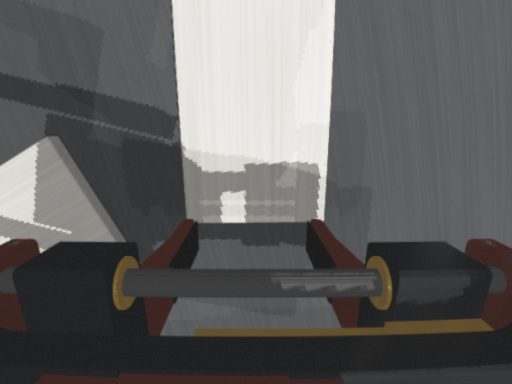

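Wrist view: the tail edge at row ~222 sits right at the fingertips (185,222) and (325,222), and the blank has not moved yet. I'll push on gently and check.

Request:
jog_arm(
  travel=[
    [0.004,0.01,0],
    [0.008,0.02,0],
    [0.013,0.032,0],
    [0.018,0.044,0],
    [0.023,0.056,0],
    [0.028,0.068,0],
    [0.033,0.08,0],
    [0.038,0.092,0],
    [0.043,0.104,0],
    [0.047,0.116,0],
  ],
  dr=[
    [0,0,0],
    [0,0,0],
    [0,0,0],
    [0,0,0],
    [0,0,0],
    [0,0,0],
    [0,0,0],
    [0,0,0],
    [0,0,0],
    [0,0,0],
  ],
)

```text
t: 9.35
ee_pos: [478.7, -186.4, 5.7]
orientation: [3.116, -0.363, -0.006]
ft_force: [-0.4, -0.4, 0.3]
width: 70.4
```

```bash
python3 - <<'E'
from st import *; import m
st()
for n in('wrist','scene'):
    print(n); im=grab(n); m.blank(im,cloud(im))
E
```

```text
t 9.35 p [ 478.7 -186.4    5.7] head -0.232 F [-0.4 -0.4  0.3] w 70.4 q [-0.39  0.57  1.97 -0.01  0.6  -0.15]
wrist
  plate [ 475.9 -191. ] [60.9 89.7] 76.86 dist 513 px [245. 241.]
  plate [ 488.  -117.5] [62.5 99. ] 77.4 dist 502 px [244. 121.]
scene
  plate [ 493.9 -116.2] [ 63.6 105.9] 77.29 dist 507 px [224. 209.]
  plate [ 475.5 -195.7] [ 75.1 102.9] 78.18 dist 514 px [194. 203.]
  plate [288.5 282.1] [ 99.6 157.4] 72.27 dist 404 px [362. 169.]
```

```bash
python3 - <<'E'
from st import *
a=load('scene');b=load('wrist')
A=cv2.resize(a['pixels'][120:260,130:330],(560,392),interpolation=cv2.INTER_CUBIC)
cv2.imwrite('pics/c4.png',A[...,::-1])
P=cloud(a)
for uv in[(224,209),(194,203)]: print(P[uv[1],uv[0]])
P=cloud(b)
for r in (120,180,200,215,241): print(r,P[r,245].round(1),P[r,262].round(1))
E
```

```text
[ 499.67281891 -115.41267601   11.69659203]
[ 524.40517341 -187.46720902   49.25345103]
120 [ 490.8 -114.8   11.6] [ 501.7 -117.3   11.8]
180 [ 481.3 -153.9   11.3] [ 492.8 -156.6   11.1]
200 [ 478.1 -167.5   12.7] [ 489.7 -170.2   13. ]
215 [ 475.4 -178.5   12.2] [ 487.2 -181.5   11.4]
241 [ 470.5 -198.6   11.1] [ 482.8 -201.2   11.6]
```

View pics/c4.png

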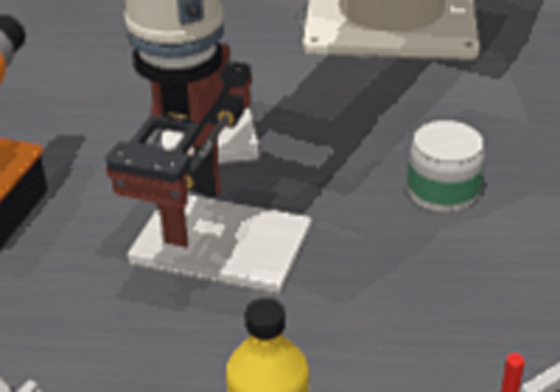

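The picture shows both fingers standing over the plate: when the fingers are open, their tips retract above the TCP, so they passed over the blank without touching. The blank has not moved. I'm backing off and going lower behind the tail.

Request:
jog_arm(
  travel=[
    [0,0,0.02],
    [-0.01,-0.03,0.025],
    [-0.02,-0.06,0.025],
    [-0.03,-0.09,0.025],
    [-0.04,-0.13,0.025],
    [-0.056,-0.172,0.025],
    [-0.056,-0.172,0.01],
    [-0.056,-0.172,-0.005],
    [-0.056,-0.172,-0.013],
    [-0.056,-0.172,-0.019],
  ],
  dr=[
    [0,0,0],
    [0,0,0],
    [0,0,0],
    [0,0,0],
    [0,0,0],
    [0,0,0],
    [0,0,0],
    [0,0,0],
    [0,0,0],
    [0,0,0],
  ],
)

```text
t: 10.45
ee_pos: [455.9, -254.5, -2.6]
orientation: [3.117, -0.361, -0.008]
ft_force: [-0.0, 0.7, -0.7]
width: 70.0
```

```bash
python3 - <<'E'
from st import *; import m
st()
im=grab('scene'); P=cloud(im); m.blank(im,P); np.set_printoptions(suppress=True)
hsv=cv2.cvtColor(im['pixels'],cv2.COLOR_RGB2HSV)
# lowest reddish-brown finger pixels near TCP
o=telemetry.get_obs()['ee_pos']
M=(np.hypot(P[...,0]-o[0],P[...,1]-o[1])<70)&(P[...,2]>-5)&(P[...,2]<90)&(hsv[...,1]>90)&((hsv[...,0]<12)|(hsv[...,0]>170))
Q=P[M]; print(len(Q), np.sort(Q[:,2])[:15].round(1)); print(Q[Q[:,2]<25].mean(0), Q[Q[:,2]<25].min(0),Q[Q[:,2]<25].max(0))
E
```

```text
t 10.45 p [ 455.9 -254.5   -2.6] head -0.231 F [-0.   0.7 -0.7] w 70.0 q [-0.53  0.59  1.95 -0.01  0.6  -0.29]
  plate [ 484.4 -156.6] [146.9 106.2] 76.98 dist 509 px [207. 206.]
  plate [289.7 281.7] [ 99.6 160. ] 72.27 dist 404 px [362. 170.]
  plate [ 280.4 -203.4] [153.6  98.8] 13.86 dist 346 px [206. 162.]
160 [24.9 25.3 26.5 26.7 26.7 27.4 27.7 28.  28.3 28.5 28.9 29.  29.2 29.9
 30. ]
[ 499.61176016 -251.68389107   24.93698196] [ 499.61176016 -251.68389107   24.93698196] [ 499.61176016 -251.68389107   24.93698196]
```

Request:
jog_arm(
  travel=[
    [0,0,-0.002],
    [0,0,-0.003],
    [0,0,-0.004],
    [0,0,-0.005],
    [0,0,-0.006],
    [0,0,-0.007],
    [0,0,-0.008],
    [0,0,-0.009],
    [0,0,-0.01],
    [0,0,-0.01],
  ],
  dr=[
    [0,0,0],
    [0,0,0],
    [0,0,0],
    [0,0,0],
    [0,0,0],
    [0,0,0],
    [0,0,0],
    [0,0,0],
    [0,0,0],
    [0,0,0],
  ],
)

```text
t: 11.5
ee_pos: [455.9, -254.4, -6.7]
orientation: [3.117, -0.361, -0.008]
ft_force: [0.2, -0.4, -0.6]
width: 70.4
```

```bash
python3 - <<'E'
from st import *
st()
im=grab('scene')
A=cv2.resize(im['pixels'][150:240,140:260],(640,480),interpolation=cv2.INTER_CUBIC)
cv2.imwrite('pics/c5.png',A[...,::-1])
E
```

```text
t 11.5 p [ 455.9 -254.4   -6.7] head -0.23 F [ 0.2 -0.4 -0.6] w 70.4 q [-0.53  0.6   1.95 -0.01  0.59 -0.29]
```

View pics/c5.png

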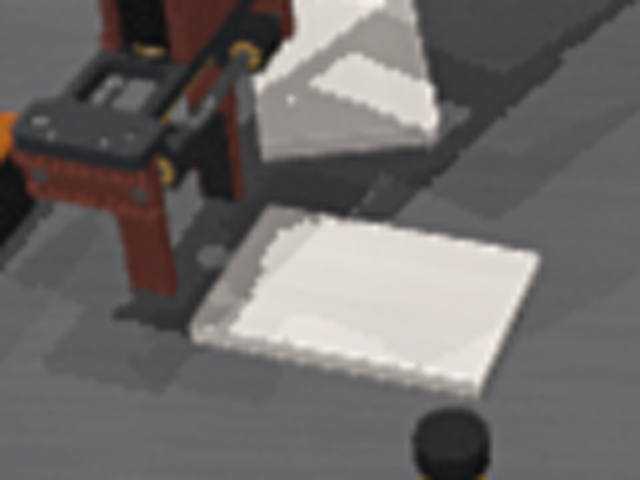

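The crop shows the near finger's tip at about (155,290), close to the bench and just behind the blank's tail edge. I'll check its height by ray.

```bash
python3 - <<'E'
from st import *
im=load('scene')
for uv in[(166,204.5),(169,204.5),(172,204.5)]:
  for z in(0,5,10): print(uv,z,plane(im,[uv],z)[0].round(1))
P=cloud(im); print(P[196:208,167:171,2].round(0)); print(P[200,169].round(1))
E
```

```text
(166, 204.5) 0 [ 477.8 -275.8    0. ]
(166, 204.5) 5 [ 483.6 -273.8    5. ]
(166, 204.5) 10 [ 489.4 -271.9   10. ]
(169, 204.5) 0 [ 477.3 -267.7    0. ]
(169, 204.5) 5 [ 483.1 -265.8    5. ]
(169, 204.5) 10 [ 488.9 -263.9   10. ]
(172, 204.5) 0 [ 476.8 -259.6    0. ]
(172, 204.5) 5 [ 482.6 -257.8    5. ]
(172, 204.5) 10 [ 488.4 -255.9   10. ]
[[50. 50. 49. 49.]
 [44. 46. 46. 47.]
 [40. 43. 42. 44.]
 [39. 37. 40. 41.]
 [34. 34. 35. 35.]
 [30. 31. 31. 32.]
 [28. 27. 28. 29.]
 [24. 25. 27. 26.]
 [-0. -2. 22. 23.]
 [-1. -1. -1. -1.]
 [-1. -5. -2. -1.]
 [ 0. -1.  1.  0.]]
[ 500.  -258.3   35.1]
```

```bash
python3 - <<'E'
from st import *
im=grab('wrist'); P=cloud(im); np.set_printoptions(suppress=True,linewidth=160)
print('scene col169 rows', )
s=load('scene'); print(s['pixels'][200:208,166:172].tolist()[3:6])
o=telemetry.get_obs(); p=o['ee_pos']; h=-0.231; ux=np.array([np.cos(h),np.sin(h)]); uy=np.array([-ux[1],ux[0]])
d=P[...,:2]-p[:2]; X=d@ux; Y=d@uy; Z=P[...,2]
for nm,sgn in(('+',1),('-',-1)):
    M=(sgn*X>25)&(sgn*X<60)&(abs(Y)<20)&(Z>3)&(Z<60)
    print(nm,M.sum()); 
    for z0 in range(3,60,6):
        K=M&(Z>=z0)&(Z<z0+6)
        if K.sum()>3: print(z0,K.sum(),'X',X[K].min().round(1),X[K].max().round(1),'Y',Y[K].min().round(1),Y[K].max().round(1))
E
```

```text
scene col169 rows
[[[81, 44, 37], [82, 44, 36], [79, 42, 35], [81, 44, 38], [82, 43, 35], [80, 42, 34]], [[65, 56, 56], [68, 54, 53], [69, 49, 47], [76, 45, 41], [88, 47, 41], [84, 43, 37]], [[58, 58, 60], [61, 59, 61], [61, 57, 60], [64, 57, 58], [70, 57, 58], [68, 52, 52]]]
+ 978
15 23 X 34.8 43.3 Y -9.7 11.2
21 112 X 34.7 44.0 Y -10.4 11.6
27 125 X 34.8 44.1 Y -9.9 11.9
33 145 X 34.8 44.0 Y -9.8 11.8
39 152 X 34.7 44.0 Y -9.6 11.7
45 158 X 34.9 44.3 Y -8.5 11.8
51 170 X 35.0 45.0 Y -4.8 11.9
57 93 X 35.0 46.3 Y -1.5 12.1
- 961
15 18 X -42.5 -34.8 Y -9.6 11.3
21 104 X -43.8 -34.5 Y -9.3 11.6
27 124 X -43.9 -34.5 Y -9.8 11.7
33 133 X -43.7 -34.5 Y -9.3 11.7
39 164 X -43.6 -34.6 Y -9.5 11.7
45 159 X -43.8 -34.5 Y -8.4 11.7
51 175 X -44.7 -34.5 Y -4.8 11.9
57 84 X -45.6 -34.6 Y -1.2 11.9
```

The tips sit about 26 mm above the nominal TCP at this opening (measured end at z≈19). I'm lowering further.

Request:
jog_arm(
  travel=[
    [0,0,-0.006],
    [0,0,-0.012],
    [0,0,-0.018],
    [0,0,-0.022],
    [0,0,-0.026],
    [0,0,-0.029],
    [0,0,-0.031],
    [0,0,-0.033],
    [0,0,-0.034],
    [0,0,-0.034],
  ],
  dr=[
    [0,0,0],
    [0,0,0],
    [0,0,0],
    [0,0,0],
    [0,0,0],
    [0,0,0],
    [0,0,0],
    [0,0,0],
    [0,0,0],
    [0,0,0],
  ],
)

```text
t: 12.6
ee_pos: [455.9, -254.4, -20.3]
orientation: [3.117, -0.361, -0.008]
ft_force: [1.4, -0.3, 0.9]
width: 70.3
```

```bash
cat > tip.py <<'E'
from st import *
import m
np.set_printoptions(suppress=True,linewidth=160)
o=st(); im=grab('wrist'); P=cloud(im)
p=o['ee_pos']; Rm=R.from_rotvec(o['orientation']).as_matrix(); ux=Rm[:2,0]/np.linalg.norm(Rm[:2,0]); uy=np.array([-ux[1],ux[0]])
d=P[...,:2]-p[:2]; X=d@ux; Y=d@uy; Z=P[...,2]
hsv=cv2.cvtColor(im['pixels'],cv2.COLOR_RGB2HSV)
for sgn in(1,-1):
    M=(sgn*X>22)&(sgn*X<60)&(Y<14)&(Y>-15)&(Z<60)&(hsv[...,1]>60)
    print(sgn,'red z low',np.sort(Z[M])[:12].round(1),'Ymax',Y[M].max().round(1) if M.any() else None)
M=(Z>8)&(Z<15)&(abs(X)<75)&(Y>-10)&(Y<220)&(hsv[...,1]<60)&(hsv[...,2]>90)
print('blank near-edge Y in tool frame:',[np.percentile(Y[M&(abs(X-x)<4)],0.5).round(1) for x in(-20,0,20)],'X sides',[np.percentile(X[M&(abs(Y-40)<15)],q).round(1) for q in(1,99)])
E
python3 tip.py
```

```text
t 12.6 p [ 455.9 -254.4  -20.3] head -0.23 F [ 1.4 -0.3  0.9] w 70.3 q [-0.53  0.63  1.95 -0.01  0.56 -0.29]
1 red z low [-0.7 -0.5 -0.   0.4  5.7  5.7  5.8  5.9  6.   6.1  7.4  7.8] Ymax 12.9
-1 red z low [-0.6 -0.5 -0.4 -0.4 -0.4  0.7  0.8  0.9  0.9  0.9  0.9  6. ] Ymax 12.5
blank near-edge Y in tool frame: [np.float64(23.0), np.float64(23.1), np.float64(23.5)] X sides [np.float64(-47.7), np.float64(49.3)]
```

Request:
jog_arm(
  travel=[
    [0.003,0.015,-0.002],
    [0.007,0.029,-0.002],
    [0.013,0.045,-0.002],
    [0.02,0.062,-0.002],
    [0.026,0.078,-0.002],
    [0.033,0.094,-0.002],
    [0.04,0.11,-0.002],
    [0.046,0.126,-0.002],
    [0.053,0.142,-0.002],
    [0.058,0.153,-0.002],
  ],
  dr=[
    [0,0,0],
    [0,0,0],
    [0,0,0],
    [0,0,0],
    [0,0,0],
    [0,0,0],
    [0,0,0],
    [0,0,0],
    [0,0,0],
    [0,0,0],
  ],
)

```text
t: 13.65
ee_pos: [479.4, -192.6, -21.1]
orientation: [3.117, -0.36, -0.008]
ft_force: [-0.7, -1.7, -0.6]
width: 70.1
```

```bash
python3 tip.py; python3 -c "
import m; from h import *
im=grab('scene'); m.blank(im,cloud(im))"
```

```text
t 13.65 p [ 479.4 -192.6  -21.1] head -0.23 F [-0.7 -1.7 -0.6] w 70.1 q [-0.4   0.63  1.96 -0.01  0.56 -0.16]
1 red z low [-0.2  8.3 10.2 10.4 10.7 10.7 10.8 11.2 11.4 11.5 11.6 11.8] Ymax 12.5
-1 red z low [-1.3 -1.1 -1.  -0.5 -0.4 -0.1  0.   0.   0.1  0.6  9.5 10.7] Ymax 12.4
blank near-edge Y in tool frame: [np.float64(12.4), np.float64(12.4), np.float64(12.7)] X sides [np.float64(-47.4), np.float64(49.6)]
  plate [508.7 -96. ] [127.1 106.4] 76.6 dist 518 px [232. 213.]
  plate [289.5 281.8] [ 99.6 159.5] 72.27 dist 404 px [362. 170.]
```

```bash
cat > plan.py <<'E'
from st import *
def rows(c0,h0,a,d1,b,h1,off,n,step):
    """straight a mm at dir d1, then arc b mm turning h0->h1; off = blank centre in tool frame (X,Y); prints n rows of TCP shift"""
    o=telemetry.get_obs(); p=o['ee_pos'][:2]; out=[]
    def pose(s):
        s1=min(s,a); c=c0+s1*np.array([np.cos(d1),np.sin(d1)]); h=h0
        if s>a:
            for k in range(100):
                ds=(s-a)/100; h=h0+(h1-h0)*min(1,(k+.5)*ds/b); c=c+ds*np.array([np.cos(h),np.sin(h)])
            h=h0+(h1-h0)*min(1,(s-a)/b)
        return c,h
    T=[];W=[]
    for i in range(1,n+1):
        c,h=pose(i*step); t=h-np.pi/2
        q=c-off[0]*np.array([np.cos(t),np.sin(t)])-off[1]*np.array([-np.sin(t),np.cos(t)])
        T.append([round(float(v),3) for v in (q-p)/400]+[0]); W.append([0,0,round((h-h0)/(np.pi/2),3)])
    print(T);print(W);print(c,np.rad2deg(h))
E
python3 - <<'E'
from plan import *
rows(np.array([500.4,-107.7]),np.deg2rad(76.7),61.6,np.deg2rad(68),139.6,np.deg2rad(88),(1.1,87.4),10,10)
E
```

```text
[[0.009, 0.023, 0], [0.018, 0.046, 0], [0.027, 0.07, 0], [0.037, 0.093, 0], [0.046, 0.116, 0], [0.056, 0.139, 0], [0.064, 0.163, 0], [0.073, 0.186, 0], [0.08, 0.21, 0], [0.088, 0.234, 0]]
[[0, 0, np.float64(0.0)], [0, 0, np.float64(0.0)], [0, 0, np.float64(0.0)], [0, 0, np.float64(0.0)], [0, 0, np.float64(0.0)], [0, 0, np.float64(0.0)], [0, 0, np.float64(0.008)], [0, 0, np.float64(0.017)], [0, 0, np.float64(0.026)], [0, 0, np.float64(0.035)]]
[531.29192473 -12.99417117] 79.80830945558739
```

Request:
jog_arm(
  travel=[
    [0.009,0.023,0],
    [0.018,0.046,0],
    [0.027,0.07,0],
    [0.037,0.093,0],
    [0.046,0.116,0],
    [0.056,0.139,0],
    [0.064,0.163,0],
    [0.073,0.186,0],
    [0.08,0.21,0],
    [0.086,0.228,0],
  ],
  dr=[
    [0,0,0],
    [0,0,0],
    [0,0,0],
    [0,0,0],
    [0,0,0],
    [0,0,0],
    [0,0,0.008],
    [0,0,0.017],
    [0,0,0.026],
    [0,0,0.033],
  ],
)

```text
t: 14.75
ee_pos: [514.2, -100.5, -21.0]
orientation: [3.125, -0.277, -0.008]
ft_force: [0.7, -2.3, 0.5]
width: 70.4
```

```bash
cat >> tip.py <<'E'
Xs=[np.percentile(X[M&(abs(Y-40)<15)],q) for q in(1,99)]
for y in (30,60,90,120,150):
    K=M&(abs(Y-y)<4)
    if K.sum()>20: print('   Y',y,'sides',np.percentile(X[K],[1,99]).round(1),end=';')
ne=np.percentile(Y[M&(abs(X)<10)],0.5); c=p[:2]+np.mean(Xs)*ux+(ne+75)*uy
J=np.array([544.5,167.6]); a=np.deg2rad(88); jx=np.array([np.cos(a),np.sin(a)]); jy=np.array([-jx[1],jx[0]])
print('\ncentre world',c.round(1),'jig',((c-J)@jx).round(1),((c-J)@jy).round(1),'tool fwd heading deg',np.rad2deg(np.arctan2(uy[1],uy[0])).round(2))
Q=P[(Z>26)&(Z<34)&(hsv[...,1]<60)&(hsv[...,2]>90)&(np.hypot(P[...,0]-548,P[...,1]-254)<90)]
if len(Q)>200: print('bridge',len(Q),cv2.minAreaRect(Q[:,:2].astype(np.float32)))
E
python3 tip.py
```

```text
t 14.75 p [ 514.2 -100.5  -21. ] head -0.177 F [ 0.7 -2.3  0.5] w 70.4 q [-0.21  0.63  1.95 -0.01  0.57 -0.03]
1 red z low [-1.  -0.4  9.8 10.5 10.8 11.  11.4 11.6 11.6 11.7 11.8 11.9] Ymax 12.5
-1 red z low [-1.1 -1.  -0.7 -0.7 -0.6 -0.4 -0.   0.1  0.1  0.8  9.3  9.4] Ymax 12.5
blank near-edge Y in tool frame: [np.float64(12.4), np.float64(12.4), np.float64(12.5)] X sides [np.float64(-47.6), np.float64(49.4)]
   Y 30 sides [-47.6  49.4];   Y 60 sides [-47.7  49.5];   Y 90 sides [-47.7  49.2];   Y 120 sides [-47.6  49.4];
centre world [530.4 -14.6] jig -182.6 7.7 tool fwd heading deg 79.88
```

```bash
python3 - <<'E'
from plan import *
rows(np.array([530.4,-14.6]),np.deg2rad(79.9),0,0,95,np.deg2rad(88),(.9,87.4),10,10)
E
```

```text
[[0.007, 0.022, 0], [0.014, 0.046, 0], [0.02, 0.071, 0], [0.027, 0.095, 0], [0.033, 0.12, 0], [0.038, 0.144, 0], [0.044, 0.169, 0], [0.048, 0.193, 0], [0.053, 0.218, 0], [0.055, 0.243, 0]]
[[0, 0, np.float64(0.009)], [0, 0, np.float64(0.019)], [0, 0, np.float64(0.028)], [0, 0, np.float64(0.038)], [0, 0, np.float64(0.047)], [0, 0, np.float64(0.057)], [0, 0, np.float64(0.066)], [0, 0, np.float64(0.076)], [0, 0, np.float64(0.085)], [0, 0, np.float64(0.09)]]
[540.57881168  84.78919042] 88.0
```

Request:
jog_arm(
  travel=[
    [0.007,0.022,0],
    [0.014,0.046,0],
    [0.02,0.071,0],
    [0.027,0.095,0],
    [0.033,0.12,0],
    [0.038,0.144,0],
    [0.044,0.169,0],
    [0.049,0.193,0],
    [0.055,0.214,0],
    [0.057,0.229,0],
  ],
  dr=[
    [0,0,0.009],
    [0,0,0.019],
    [0,0,0.028],
    [0,0,0.038],
    [0,0,0.047],
    [0,0,0.057],
    [0,0,0.066],
    [0,0,0.076],
    [0,0,0.085],
    [0,0,0.09],
  ],
)

```text
t: 15.8
ee_pos: [537.6, -7.3, -21.0]
orientation: [3.137, -0.052, -0.007]
ft_force: [-0.1, -2.2, -0.2]
width: 70.2
```

```bash
python3 tip.py; python3 -c "
from h import *
im=load('wrist'); save(im,'w6.png')"
```

```text
t 15.8 p [537.6  -7.3 -21. ] head -0.033 F [-0.1 -2.2 -0.2] w 70.2 q [-0.03  0.64  1.92 -0.01  0.59  0.01]
1 red z low [-1.4 -0.6 -0.1  9.3 10.4 10.4 10.5 10.5 10.7 10.8 10.9 11.1] Ymax 12.6
-1 red z low [-2.  -0.8 -0.8 -0.6 -0.5 -0.5 -0.4 -0.3  0.2  0.7  1.6 10.2] Ymax 12.6
blank near-edge Y in tool frame: [np.float64(12.4), np.float64(12.4), np.float64(12.4)] X sides [np.float64(-47.6), np.float64(49.4)]
   Y 30 sides [-47.5  49.3];   Y 60 sides [-47.7  49.4];   Y 90 sides [-47.7  49.2];   Y 120 sides [-47.6  49.4];
centre world [541.4  80. ] jig -87.6 0.1 tool fwd heading deg 88.09
```

View pics/w6.png

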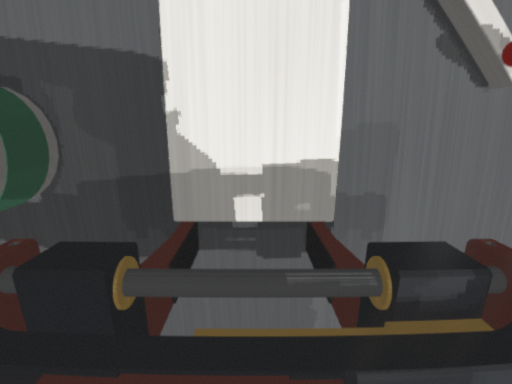

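Wrist view: the blank is square in front of the fingers (edge row 222, columns 175–335), the latch post is clear at the right edge (512,52), and the tin is at (20,150). The blank centre is at jig (-87.6, 0.1). Pushing in.

Request:
jog_arm(
  travel=[
    [0.001,0.018,0],
    [0.001,0.036,0],
    [0.002,0.054,0],
    [0.003,0.071,0],
    [0.003,0.089,0],
    [0.004,0.106,0],
    [0.005,0.123,0],
    [0.005,0.141,0],
    [0.006,0.158,0],
    [0.006,0.17,0],
  ],
  dr=[
    [0,0,0],
    [0,0,0],
    [0,0,0],
    [0,0,0],
    [0,0,0],
    [0,0,0],
    [0,0,0],
    [0,0,0],
    [0,0,0],
    [0,0,0],
  ],
)

```text
t: 16.85
ee_pos: [540.0, 61.9, -21.0]
orientation: [3.137, -0.051, -0.006]
ft_force: [0.1, -2.8, 0.3]
width: 70.3
```

```bash
python3 tip.py; python3 -c "
from h import *
im=grab('scene'); cv2.imwrite('pics/s7.png',cv2.resize(im['pixels'][150:290,270:450],(720,560),interpolation=cv2.INTER_CUBIC)[...,::-1])"
```

```text
t 16.85 p [540.   61.9 -21. ] head -0.033 F [ 0.1 -2.8  0.3] w 70.3 q [ 0.09  0.65  1.9  -0.01  0.59  0.13]
1 red z low [-1.  -0.   9.4 10.4 10.6 10.8 11.3 11.3 11.3 11.4 11.5 11.6] Ymax 12.5
-1 red z low [-1.1 -1.  -0.9 -0.8 -0.5 -0.2 -0.2 -0.   0.1  0.2  1.5  9.3] Ymax 12.4
blank near-edge Y in tool frame: [np.float64(12.3), np.float64(12.4), np.float64(12.6)] X sides [np.float64(-47.4), np.float64(49.5)]
   Y 30 sides [-47.4  49.4];   Y 60 sides [-47.7  49.5];   Y 90 sides [-47.6  49.4];   Y 120 sides [-47.4  49.6];
centre world [543.9 149.2] jig -18.4 -0.0 tool fwd heading deg 88.13
```

View pics/s7.png

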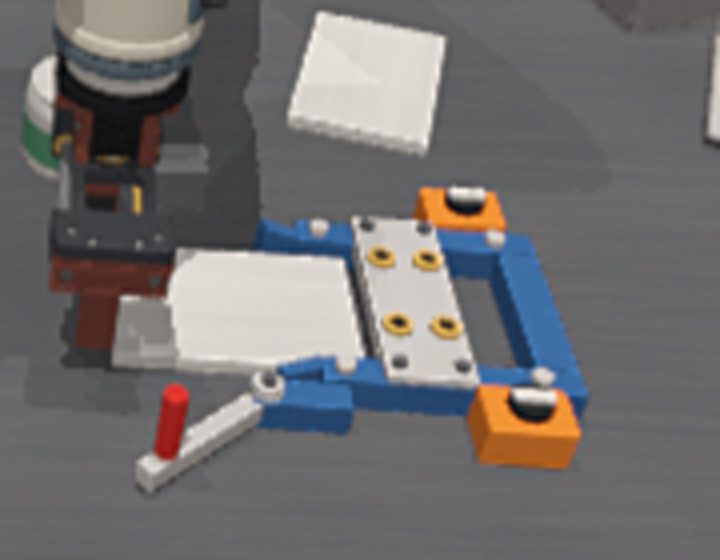

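The picture shows the blank's leading edge between the rails, just reaching the bushing plate at (365,310). The latch is well clear and sideways force is about 0. Continuing.

Request:
jog_arm(
  travel=[
    [0.001,0.02,0],
    [0.001,0.04,0],
    [0.002,0.06,0],
    [0.003,0.08,0],
    [0.003,0.1,0],
    [0.004,0.12,0],
    [0.005,0.14,0],
    [0.006,0.16,0],
    [0.006,0.18,0],
    [0.007,0.2,0],
  ],
  dr=[
    [0,0,0],
    [0,0,0],
    [0,0,0],
    [0,0,0],
    [0,0,0],
    [0,0,0],
    [0,0,0],
    [0,0,0],
    [0,0,0],
    [0,0,0],
  ],
)

```text
t: 17.95
ee_pos: [542.8, 142.7, -21.0]
orientation: [3.138, -0.051, -0.006]
ft_force: [0.6, -1.9, -0.8]
width: 70.0
```

```bash
python3 tip.py
```

```text
t 17.95 p [542.8 142.7 -21. ] head -0.032 F [ 0.6 -1.9 -0.8] w 70.0 q [ 0.24  0.66  1.86 -0.    0.62  0.27]
1 red z low [-2.2 -0.7  0.   0.5 10.5 10.5 10.6 11.  11.2 11.2 11.2 11.3] Ymax 12.8
-1 red z low [-2.1 -0.4 -0.2 -0.2  0.   0.   0.1  0.3  0.5  0.6  0.7  9.6] Ymax 12.4
blank near-edge Y in tool frame: [np.float64(11.8), np.float64(12.0), np.float64(11.9)] X sides [np.float64(-47.6), np.float64(49.4)]
   Y 30 sides [-47.6  49.4];   Y 60 sides [-47.6  49.5];   Y 90 sides [-48.7  49.7];
centre world [546.5 229.6] jig 62.0 0.1 tool fwd heading deg 88.15
bridge 23786 ((546.9893798828125, 235.16778564453125), (67.99479675292969, 143.9279327392578), 87.99343872070312)
```

Request:
jog_arm(
  travel=[
    [0,0.005,0],
    [0,0.01,0],
    [0,0.015,0],
    [0.001,0.019,0],
    [0.001,0.022,0],
    [0.001,0.025,0],
    [0.001,0.027,0],
    [0.001,0.029,0],
    [0.001,0.031,0],
    [0.001,0.032,0],
  ],
  dr=[
    [0,0,0],
    [0,0,0],
    [0,0,0],
    [0,0,0],
    [0,0,0],
    [0,0,0],
    [0,0,0],
    [0,0,0],
    [0,0,0],
    [0,0,0],
  ],
)

```text
t: 19.0
ee_pos: [543.6, 156.6, -20.9]
orientation: [3.138, -0.05, -0.005]
ft_force: [0.7, -2.2, -0.5]
width: 69.9
```

Request:
jog_arm(
  travel=[
    [0,0.001,0],
    [0,0.002,0],
    [0,0.003,0],
    [0,0.004,0],
    [0,0.004,0],
    [0,0.005,0],
    [0,0.005,0],
    [0,0.005,0],
    [0,0.005,0],
    [0,0.005,0],
  ],
  dr=[
    [0,0,0],
    [0,0,0],
    [0,0,0],
    [0,0,0],
    [0,0,0],
    [0,0,0],
    [0,0,0],
    [0,0,0],
    [0,0,0],
    [0,0,0],
  ],
)

```text
t: 20.0
ee_pos: [543.3, 157.2, -20.9]
orientation: [3.137, -0.051, -0.007]
ft_force: [0.2, -10.0, 2.9]
width: 69.9
```

```bash
python3 tip.py
```

```text
t 20.0 p [543.3 157.2 -20.9] head -0.032 F [  0.2 -10.    2.9] w 69.9 q [ 0.26  0.67  1.85 -0.01  0.63  0.3 ]
1 red z low [-0.   0.4 10.4 10.6 10.9 11.1 11.4 11.6 11.6 11.8 11.8 11.9] Ymax 12.5
-1 red z low [-0.7 -0.5 -0.4 -0.4 -0.3 -0.2 -0.2 -0.2  0.1  0.5  0.6  1. ] Ymax 14.0
blank near-edge Y in tool frame: [np.float64(11.8), np.float64(11.7), np.float64(12.0)] X sides [np.float64(-47.7), np.float64(49.2)]
   Y 30 sides [-47.6  49. ];   Y 60 sides [-47.7  49.4];
centre world [546.8 244. ] jig 76.4 0.4 tool fwd heading deg 88.15
bridge 28416 ((546.8367309570312, 241.01089477539062), (79.97977447509766, 144.2110137939453), 87.95219421386719)
```

The blank is home: force rose from 2 to 10 N with no further motion, and the jig-frame x reads 76.4 (about 1 mm bias). Retreating to the latch post.

Request:
jog_arm(
  travel=[
    [0,-0.03,0],
    [0,-0.065,0],
    [0,-0.065,0.05],
    [0,-0.065,0.1],
    [0,-0.065,0.15],
    [0,-0.065,0.21],
    [0,-0.065,0.27],
    [0,-0.065,0.33],
    [0,-0.065,0.39],
    [0,-0.065,0.45],
  ],
  dr=[
    [0,0,0],
    [0,0,0],
    [0,0,0],
    [0,0,0],
    [0,0,0],
    [0,0,0],
    [0,0,0],
    [0,0,0],
    [0,0,0],
    [0,0,0],
  ],
)

```text
t: 21.05
ee_pos: [543.2, 130.5, 160.1]
orientation: [3.137, -0.051, -0.006]
ft_force: [-0.6, 0.5, -0.0]
width: 70.2
```

Request:
jog_arm(
  travel=[
    [0.06,-0.01,0],
    [0.12,-0.02,0],
    [0.18,-0.03,0],
    [0.24,-0.035,0],
    [0.3,-0.04,0],
    [0.335,-0.04,0],
    [0.335,-0.04,0],
    [0.335,-0.04,0],
    [0.335,-0.04,0],
    [0.335,-0.04,0],
  ],
  dr=[
    [0,0,0.08],
    [0,0,0.16],
    [0,0,0.24],
    [0,0,0.32],
    [0,0,0.4],
    [0,0,0.445],
    [0,0,0.445],
    [0,0,0.445],
    [0,0,0.445],
    [0,0,0.445],
  ],
  hand=-0.4,
)

```text
t: 22.05
ee_pos: [676.3, 114.5, 160.2]
orientation: [2.964, 1.025, -0.004]
ft_force: [-0.8, -0.4, -0.4]
width: 26.2
```

```bash
python3 - <<'E'
from st import *; import m
st(); im=grab('wrist'); P=cloud(im); save(im,'w8.png'); m.blob(im,P,(0,120,60),(4,255,255),(60,90),'red')
m.blank(im,P)
for n in('scene','side'):
    im=grab(n);P=cloud(im);print(n);m.blob(im,P,(0,120,60),(4,255,255),(25,90),'red')
E
```

```text
t 22.05 p [676.3 114.5 160.2] head 0.666 F [-0.8 -0.4 -0.4] w 26.2 q [ 0.15  0.55  1.51 -0.01  1.08 -0.51]
   red [242. 205.] 135 med [676.1  96.   70.1] min [670.  89.  62.] max [682. 101.  71.]
  plate [545.5 198.5] [61.  99.8] 88.45 dist 580 px [209.  57.]
  plate [586.  291.6] [49.2 23.7] 38.52 dist 655 px [288.   6.]
scene
   red [312. 255.] 113 med [682.1  94.4  54.5] min [673.  89.  27.] max [686. 101.  71.]
side
   red [307. 153.] 76 med [675.5  90.4  52.5] min [670.  87.  29.] max [682. 100.  72.]
```

View pics/w8.png

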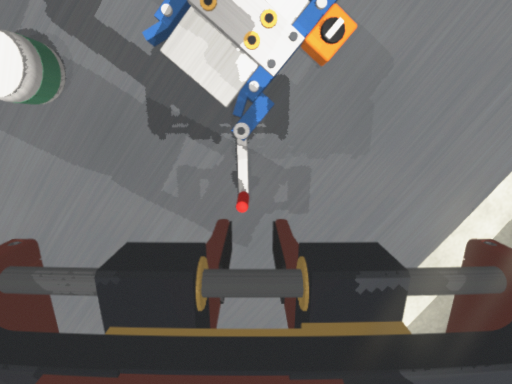

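Wrist view: the post is at (242,203), lined up with the jaws' centre column, and the pivot is at (241,131). The blank lies in the jig between (160,50) and (255,100). I'll straddle the post.

Request:
jog_arm(
  travel=[
    [0,-0.025,0],
    [0,-0.049,0],
    [0,-0.049,-0.05],
    [0,-0.049,-0.1],
    [0,-0.049,-0.15],
    [0,-0.049,-0.2],
    [0,-0.049,-0.25],
    [0,-0.049,-0.29],
    [0,-0.049,-0.31],
    [0,-0.049,-0.32],
  ],
  dr=[
    [0,0,0],
    [0,0,0.01],
    [0,0,0.01],
    [0,0,0.01],
    [0,0,0.01],
    [0,0,0.01],
    [0,0,0.01],
    [0,0,0.01],
    [0,0,0.01],
    [0,0,0.01],
  ],
)

```text
t: 23.2
ee_pos: [676.5, 94.7, 31.5]
orientation: [2.956, 1.049, -0.005]
ft_force: [0.7, -1.0, -0.1]
width: 26.4
```

```bash
python3 arc.py -1.2 | sed 's/np.float64//g'
```

```text
heading 0.6818260579606348 [676.52276152  94.6721393   31.54503121] [ 0.66870783 -0.95380855 -0.1186605 ] [ 0.12439492  0.70457896  1.57146052 -0.00739582  0.8675804  -0.55265146] 23.2
r 79.5636445931823 phi -3.992725963868458
[[(-0.019), (-0.015), 0], [(-0.04), (-0.026), 0], [(-0.062), (-0.035), 0], [(-0.085), (-0.042), 0], [(-0.109), (-0.045), 0], [(-0.133), (-0.046), 0], [(-0.157), (-0.044), 0], [(-0.18), (-0.038), 0], [(-0.203), (-0.031), 0], [(-0.224), (-0.02), 0]]
[[0, 0, -0.076], [0, 0, -0.153], [0, 0, -0.229], [0, 0, -0.306], [0, 0, -0.382], [0, 0, -0.458], [0, 0, -0.535], [0, 0, -0.611], [0, 0, -0.688], [0, 0, -0.764]]
```

Request:
jog_arm(
  travel=[
    [-0.019,-0.015,0],
    [-0.04,-0.026,0],
    [-0.062,-0.035,0],
    [-0.085,-0.042,0],
    [-0.109,-0.045,0],
    [-0.133,-0.046,0],
    [-0.157,-0.044,0],
    [-0.18,-0.038,0],
    [-0.203,-0.031,0],
    [-0.224,-0.02,0],
  ],
  dr=[
    [0,0,-0.076],
    [0,0,-0.153],
    [0,0,-0.229],
    [0,0,-0.306],
    [0,0,-0.382],
    [0,0,-0.458],
    [0,0,-0.535],
    [0,0,-0.611],
    [0,0,-0.688],
    [0,0,-0.764],
  ],
)

```text
t: 24.2
ee_pos: [588.0, 86.4, 32.7]
orientation: [3.033, -0.812, -0.004]
ft_force: [0.7, -1.9, 0.9]
width: 26.3
```

```bash
python3 arc.py -1.05 | sed 's/np.float64//g'
```

```text
heading -0.5232383381494609 [588.03767097  86.38440744  32.74647556] [ 0.65907729 -1.92809043  0.86418793] [ 1.26183505e-01  6.04081743e-01  1.78362544e+00 -8.92721054e-04
  7.56896189e-01  6.50069408e-01] 24.2
r 79.65270516526257 phi -5.177121752921847
[[(-0.018), (0.01), 0], [(-0.035), (0.023), 0], [(-0.05), (0.038), 0], [(-0.064), (0.054), 0], [(-0.075), (0.071), 0], [(-0.085), (0.089), 0], [(-0.093), (0.109), 0], [(-0.099), (0.129), 0], [(-0.103), (0.15), 0], [(-0.105), (0.171), 0]]
[[0, 0, -0.067], [0, 0, -0.134], [0, 0, -0.201], [0, 0, -0.267], [0, 0, -0.334], [0, 0, -0.401], [0, 0, -0.468], [0, 0, -0.535], [0, 0, -0.602], [0, 0, -0.668]]
```

Request:
jog_arm(
  travel=[
    [-0.018,0.01,0],
    [-0.035,0.023,0],
    [-0.05,0.038,0],
    [-0.064,0.054,0],
    [-0.075,0.071,0],
    [-0.085,0.089,0],
    [-0.093,0.109,0],
    [-0.099,0.129,0],
    [-0.103,0.15,0],
    [-0.105,0.171,0],
  ],
  dr=[
    [0,0,-0.067],
    [0,0,-0.134],
    [0,0,-0.201],
    [0,0,-0.267],
    [0,0,-0.334],
    [0,0,-0.401],
    [0,0,-0.468],
    [0,0,-0.535],
    [0,0,-0.602],
    [0,0,-0.668],
  ],
)

```text
t: 25.2
ee_pos: [546.7, 154.9, 33.7]
orientation: [-2.214, 2.227, 0.003]
ft_force: [1.8, -1.3, 0.4]
width: 26.4
```

```bash
python3 arc.py -0.1 | sed 's/np.float64//g'
```

```text
heading -1.576510828007391 [546.69291104 154.90972894  33.73283339] [ 1.8078426  -1.33041868  0.44326532] [0.2538728  0.57383527 1.84537775 0.00332501 0.72257781 1.82788853] 25.2
r 79.51924325591473 phi -6.230794376993699
[[(-0.001), (0.002), 0], [(-0.001), (0.004), 0], [(-0.001), (0.006), 0], [(-0.001), (0.008), 0], [(-0.001), (0.01), 0], [(-0.001), (0.012), 0], [(-0.001), (0.014), 0], [(-0.001), (0.016), 0], [(-0.001), (0.018), 0], [(-0.001), (0.02), 0]]
[[0, 0, -0.006], [0, 0, -0.013], [0, 0, -0.019], [0, 0, -0.025], [0, 0, -0.032], [0, 0, -0.038], [0, 0, -0.045], [0, 0, -0.051], [0, 0, -0.057], [0, 0, -0.064]]
```

Request:
jog_arm(
  travel=[
    [0,0.003,0],
    [0,0.006,0],
    [0,0.009,0],
    [-0.001,0.012,0],
    [-0.001,0.014,0],
    [-0.001,0.016,0],
    [-0.001,0.018,0],
    [-0.001,0.02,0],
    [-0.001,0.021,0],
    [-0.001,0.022,0],
  ],
  dr=[
    [0,0,0],
    [0,0,0],
    [0,0,0],
    [0,0,0],
    [0,0,0],
    [0,0,0],
    [0,0,0],
    [0,0,0],
    [0,0,0],
    [0,0,0],
  ],
)

```text
t: 26.2
ee_pos: [546.3, 163.7, 33.7]
orientation: [-2.215, 2.227, 0.003]
ft_force: [-0.1, -1.1, 1.5]
width: 26.3
```

Request:
jog_arm(
  travel=[
    [0,0.001,0],
    [0,0.002,0],
    [0,0.003,0],
    [0,0.004,0],
    [0,0.005,0],
    [0,0.006,0],
    [0,0.006,0],
    [0,0.006,0],
    [0,0.006,0],
    [0,0.006,0],
  ],
  dr=[
    [0,0,0],
    [0,0,0],
    [0,0,0],
    [0,0,0],
    [0,0,0],
    [0,0,0],
    [0,0,0],
    [0,0,0],
    [0,0,0],
    [0,0,0],
  ],
)

```text
t: 27.2
ee_pos: [546.2, 165.9, 33.7]
orientation: [-2.215, 2.227, 0.003]
ft_force: [-0.4, -4.6, 0.9]
width: 26.6
```

Request:
jog_arm(
  travel=[
    [0,0.001,0],
    [0,0.002,0],
    [0,0.003,0],
    [0,0.004,0],
    [0,0.005,0],
    [0,0.005,0],
    [0,0.005,0],
    [0,0.005,0],
    [0,0.005,0],
    [0,0.005,0],
  ],
  dr=[
    [0,0,0],
    [0,0,0],
    [0,0,0],
    [0,0,0],
    [0,0,0],
    [0,0,0],
    [0,0,0],
    [0,0,0],
    [0,0,0],
    [0,0,0],
  ],
)

```text
t: 28.2
ee_pos: [546.0, 166.2, 33.6]
orientation: [2.215, -2.226, -0.001]
ft_force: [0.6, -12.4, 3.0]
width: 26.4
```

The latch is on its stop: force is 12 N with 0.3 mm of motion. I'm backing off to centre the jaws, then raising.

Request:
jog_arm(
  travel=[
    [0,-0.01,0],
    [0,-0.018,0],
    [0,-0.018,0],
    [0,-0.018,0.06],
    [0,-0.018,0.12],
    [0,-0.018,0.2],
    [0,-0.018,0.28],
    [0,-0.018,0.36],
    [0,-0.018,0.44],
    [0,-0.018,0.5],
  ],
  dr=[
    [0,0,0],
    [0,0,0],
    [0,0,0],
    [0,0,0],
    [0,0,0],
    [0,0,0],
    [0,0,0],
    [0,0,0],
    [0,0,0],
    [0,0,0],
  ],
)

```text
t: 29.2
ee_pos: [546.5, 159.8, 235.9]
orientation: [-2.216, 2.226, 0.0]
ft_force: [0.6, -0.2, -0.8]
width: 26.4
```

```bash
python3 - <<'E'
from st import *; import m
st(); im=grab('wrist'); P=cloud(im); save(im,'w9.png'); m.blob(im,P,(0,120,60),(4,255,255),(60,90),'red'); m.blank(im,P)
m.blob(im,P,(0,0,90),(180,60,255),(26,34),'plate'); m.blob(im,P,(0,0,90),(180,60,255),(17,24),'bar')
im=grab('scene');P=cloud(im)
m.blob(im,P,(60,60,20),(95,255,255),(10,80),'tin');m.blob(im,P,(20,150,60),(32,255,255),(35,150),'oil')
m.blob(im,P,(5,150,100),(18,255,255),(60,190),'drill');m.blob(im,P,(0,0,60),(180,60,255),(40,60),'vb')
E
```

```text
t 29.2 p [546.5 159.8 235.9] head -1.575 F [ 0.6 -0.2 -0.8] w 26.4 q [0.26 0.3  1.72 0.   1.13 1.84]
   red [252. 179.] 86 med [547.1 159.5  70.3] min [540. 154.  61.] max [552. 165.  72.]
  plate [ 278.4 -176.5] [84.5 64.6] 0.6 dist 330 px [435. 313.]
  plate [545.  199.2] [ 60.9 101.2] 87.48 dist 580 px [226. 173.]
  plate [546.8 301.6] [ 33.7 104.3] 88.13 dist 625 px [162. 172.]
   plate [415.  58.] 146 med [708.2 -63.3  30.1] min [687. -88.  26.] max [740. -58.  34.]
   plate [254. 119.] 119 med [626.1 156.3  28.9] min [618. 149.  27.] max [633. 165.  33.]
   plate [189. 171.] 2725 med [550.7 253.7  29.6] min [478. 229.  28.] max [617. 279.  33.]
   plate [144. 131.] 39 med [610.9 315.9  28.3] min [607. 312.  26.] max [615. 320.  30.]
   plate [221. 133.] 47 med [606.9 204.2  28.6] min [603. 200.  26.] max [613. 210.  30.]
   plate [149. 212.] 41 med [487.7 320.2  28.6] min [483. 315.  27.] max [493. 326.  30.]
   plate [220. 214.] 42 med [484.1 208.7  28.7] min [479. 203.  27.] max [489. 214.  30.]
   bar [253. 148.] 357 med [586.  157.9  20.5] min [553. 152.  19.] max [615. 164
[... 411 characters left out ...]
.9 -399.5  168.2] min [ 496. -432.  134.] max [ 533. -378.  187.]
   vb [450. 141.] 309 med [171.9 573.2  49.6] min [151. 503.  40.] max [191. 672.  60.]
   vb [289. 179.] 190 med [410.8  53.2  51.2] min [382.  20.  40.] max [419.  91.  59.]
   vb [386. 197.] 15 med [460.8 304.7  41.1] min [458. 296.  40.] max [466. 316.  43.]
   vb [403. 248.] 22 med [639.7 301.4  41.2] min [636. 291.  40.] max [644. 311.  43.]
   vb [112. 261.] 172 med [ 719.9 -329.9   46.2] min [ 686. -346.   41.] max [ 748. -314.   49.]
   vb [130. 269.] 188 med [ 737.9 -284.8   46.2] min [ 706. -301.   40.] max [ 768. -269.   49.]
   vb [227. 274.] 182 med [745.2 -82.7  50.2] min [ 717. -115.   40.] max [750. -58.  59.]
```

View pics/w9.png

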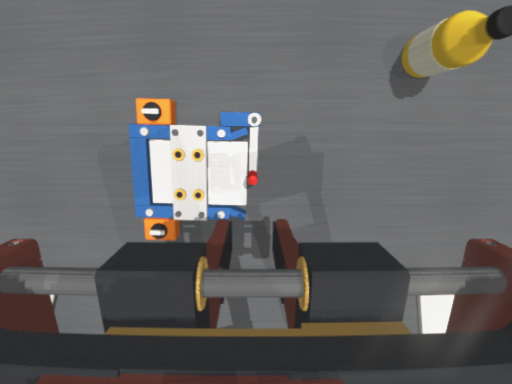

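Final picture: the bar lies straight across the mouth (post (252,179), pivot (254,119)). The blank spans from the mouth to the end stop, with its leading edge at jig x≈150.8. The bystanders are unmoved. Handing in.

```bash
python3 -c "
from workcell import ticket; print(ticket.close_job())"
```

```text
the job is handed in; nothing more can be done
None
```

The blank is home in the jig and the latch is shut behind it. I handed the job in at about 29 s of the 72 s; no verdict is reported.

I straddled the red post to swing the latch open to about 2.3 rad. I pushed the farthest blank by its tail edge along the bench into the channel, then swung the latch back shut.

**Last checks:**
- **Blank home:** wrist force rose from about 2 N to 10 N at the end stop with no further motion. The leading edge measured at jig x ≈ 150.8 mm, against the stop at 150. The last reading before I backed off put the blank within about 0.4 mm of the channel's centre line and within about 0.2° of square.
- **Latch shut:** it stopped dead at 12 N, and its angle measured about 0.00 rad (slightly below zero, within measuring error).
- **Bystanders and arm:** the tin, oil bottle, V-block and drill read within about 2 mm of where they started in the scene camera. The gripper is clear at z = 236 mm.

**Problems and disagreements:**
- **First push missed:** the fingers passed over the blank without touching it, because with the jaws open the tips sit about 26 mm above the reported TCP. I found this in the images and repeated the push lower.
- **Camera offset:** the scene camera disagreed with the side and wrist cameras by 4 to 8 mm in x. I used the wrist camera for positions.
- **Home reading:** the tool-frame estimate of the blank's centre read 76.4 mm where home is 75 mm. The blank was against the stop, so I took this as measuring bias.

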